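Find the socket for the mug press adjuster nut

ROBOT

A 7-joint arm with a two-finger parallel gripper is mounted at the origin on the work surface. World frame = base frame: x ahead of the robot, y to its left, z up, the work surface at z = 0. Lengths are in m, angles in rad, forces in N, time in s.
With the tool pointing down it reaches from about 0.425 to 0.95 m from the base axis. Payload 4.7 kg.
Tool frame: the origin (TCP) lies on the centre line of the jaws, within the pads' length; the fingertips stand 25 mm ahead of it and the grasp point (between the pads) lies 6 mm ahead of it; z points along the fingers, x is the direction in which the jaws open and shut, and the axes are right-handed (so a half turn about z gives the same grasp; the last joint's range is limited). The gripper opens to 85 mm and grips with 20 to 120 N. Pads are 22 mm wide; open, the fingers measure 114 mm over their backs; the gripper's body (76 mm by 85 mm) begins 54 mm behind the grasp point. The pads swing forward as they close: fully open they stand 13 mm farther back than shut.
Start: joints at [1.18, 0.469, -0.049, 1.532, 0.024, 1.141, -0.082], TCP at [0.239, -0.631, 0.256] pointing down, gripper open.
Joint ranges: [-2.59, 2.59], [-0.33, 1.99], [-1.39, 1.29], [0.1, 2.45], [-1.04, 4.18], [0.21, 1.99], [-2.66, 2.66]. Speed limits (rad/s): [2.57, 2.57, 3.14, 3.14, 3.14, 3.14, 3.14].

INTERFACE

Orientations are given as [roll, pitch, yaw] about the fixed x, y, z axes, in that order (R = Rz(yaw) Ry(pitch) Rx(roll)).
In Python, from cell import sensors, cams, ctrl gives the robot as it stands. The module is installed in compiled form; this text tells all that it offers.
- The arm moves only by the tool servo_tool, never from a script. Its argument "steps" is a list that holds one entry, the list of rows, each a list of 7 numbers: the shift along the tool's x, y, z in mm, then the turn, a rotation vector about the tool's x, y, z in rad, then the finger opening in mm, from 0 to 85.4. In form: [[[x, y, z, wx, wy, wz, fingers], ...]]. A call has 1 to 10 rows; each row shifts and turns the commanded pose from where the row before left it, along the tool's axes as they then stand; what a row does not reach is not made up. A row lasts 1/12 s, in which the tool goes at most 41.7 mm and 7.16 degrees, less where a joint would pass 70% of its speed; a pose out of reach is approached as far as the arm can. A call is refused whole if a number of a shift passes 41.7 or a number of a turn 0.125, either way. A call with a gripper value outside its range is refused whole. The fingers move at their own pace and stop on an object; "newtons" is the grip in N (left out, the last holds). Time passes only in rows, so rows that do not move let the fingers close. It gives the time, the measured TCP pose, the force and the opening at its end, in the units of the state.
- sensors.get_state(): the state, without advancing time (a new reading comes with each control period).
- cams.grab_frame(name): name is "scene" or "top"; returns (picture, depth): 480x640x3 uint8, red, green, blue; 480x640 float32, m along the optical axis (not along the pixel's ray), 0 where there is no reading.
- cams.camera_info(name): a dict with "vfov" (degrees; the focal length in pixels is half the picture's height over the tangent of half this angle, whatever the lens; pixels are square), "cx", "cy" (the principal point, pixels), "R" (3x3) and "t" (3): a world point X has camera coordinates R X + t. Camera axes: x right, y down, z forward; pixel columns grow to the right and rows downward; lengths in m; the calibration is good to about 2 mm. A picture is of the moment at which its call begins. camera_info takes no time and is no camera call.
- ctrl.close_job(): hands the job in, once; it reports no verdict.
The state is a dict: "clock": time; "q": joint angles; "qd": joint speeds; "joint_efforts": joint torques, N m; "ee_pos": TCP position; "eef_rot": TCP orientation; "ft_force": force on the tool from outside, world axes, zero at the start; "moment": the same for the moment, N m; "finger_gap": opening from 0.0 (shut) to 1.0 (fully open).
Only numpy, scipy, OpenCV 4.12 (cv2) and the standard library are available. Lean on these libraries where they do the work, as an engineer would, in place of code of your own. Each camera call takes 0.05 s, during which the arm holds its last target.

TASK

On the mug press, slide the transport lock by its upright grip all the way to its end stop, so that its cover plate leaves the adjuster nut beneath free. Then find, by trying, the socket that really fits that nut (the smallest of the three that goes right down over it, not a sloppy larger one), stand any socket that does not fit back upright on the rubber pad, and finish while still gripping the right socket, upright and pushed fully home on the nut: do not let go of it. Leave the mug, the wooden plaque and the drive bar where they are.

Things in the scene. Friction and masses are not known exactly. Their poses are not given: they have to be found in the camera images.
- press: low dark steel mug press, fixed; origin on the counter under the adjuster nut; y along the lock's way. Deck 70 mm up, x -75..225, y -90..210 mm. Rail 10 mm tall along y at x 47 (end stops 20 mm tall at y -66, 186). Spare nuts at x 94. Mug heater at x 132..212, y -60..110, 74 mm above the deck; control box beside it at x 129..215, y 134..196, 50 mm tall
- adjuster (a point): centre of the adjuster nut's washer top: 73 mm above the counter, on the press's axis. At the start the lock's cover plate hides this nut (plate underside 34 mm above the deck)
- lock (a joint): transport lock slide in m: 0 at the locked end (starts 0 to 0.02), 0.11 at the end stop, where the nut is free. Moves along the press's +y; friction about 2.5 N, no spring, stays where it is left
- lock_grip (a point): middle of the lock's upright black grip, 28 (x) x 16 (y) x 42 mm tall, 130 mm above the counter; the grip rises 20 mm above this point and ends 22 mm below it on the aluminium cover plate (92 x 70 x 4 mm), which reaches 78 mm from here towards -x. Axes as the press; moves with the lock
- nut_p_seat (a point): seat of a fixed plain steel hex nut (17, 22 or 27 mm across flats; which name has which size is not told). Point at the centre of the top of its washer (42 mm across), 73 mm above the counter; the nut stands 22 mm above it, its top edge bevelled 3 mm inwards over the last 8 mm. z up, x square to a flat. The nut to work on is the one at adjuster; the other two stand behind it
- nut_q_seat (a point): seat of a fixed plain steel hex nut (17, 22 or 27 mm across flats; which name has which size is not told). Point at the centre of the top of its washer (42 mm across), 73 mm above the counter; the nut stands 22 mm above it, its top edge bevelled 3 mm inwards over the last 8 mm. z up, x square to a flat. The nut to work on is the one at adjuster; the other two stand behind it
- nut_r_seat (a point): seat of a fixed plain steel hex nut (17, 22 or 27 mm across flats; which name has which size is not told). Point at the centre of the top of its washer (42 mm across), 73 mm above the counter; the nut stands 22 mm above it, its top edge bevelled 3 mm inwards over the last 8 mm. z up, x square to a flat. The nut to work on is the one at adjuster; the other two stand behind it
- pad: flat black rubber pad fixed on the counter, 110 mm (x) x 270 mm (y) x 6 mm; origin at the centre of its underside. The sockets stand on it in a row along its y, about 80 mm apart, in any order
- socket_small_mid (a point): smallest of three steel sockets, upright, mouth down on the pad: hexagonal outside (26.5 mm across flats, all the way up) and inside (bore 19.5 mm across flats, 24 mm deep), 50 mm tall. Point at its centre, 25 mm up; z up, x square to a flat inside and out. Fits the nut 2.5 mm smaller (11 to 23 deg play each way); stays about 17 mm high on a larger nut, spins freely on a smaller
- socket_medium_mid (a point): middle of three steel sockets, upright, mouth down on the pad: hexagonal outside (31.5 mm across flats, all the way up) and inside (bore 24.5 mm across flats, 24 mm deep), 50 mm tall. Point at its centre, 25 mm up; z up, x square to a flat inside and out. Fits the nut 2.5 mm smaller (11 to 23 deg play each way); stays about 17 mm high on a larger nut, spins freely on a smaller
- socket_large_mid (a point): largest of three steel sockets, upright, mouth down on the pad: hexagonal outside (36.5 mm across flats, all the way up) and inside (bore 29.5 mm across flats, 24 mm deep), 50 mm tall. Point at its centre, 25 mm up; z up, x square to a flat inside and out. Fits the nut 2.5 mm smaller (11 to 23 deg play each way); stays about 17 mm high on a larger nut, spins freely on a smaller
- mug_mid (a point): white ceramic mug, 82 mm across, 95 mm tall, bystander; point at its centre
- plaque_mid (a point): wooden plaque blank 100 x 140 x 12 mm lying flat, bystander; point at its centre
- drive_bar_mid (a point): steel drive bar with square adapter, 160 mm long, 22 mm tall, lying flat, bystander; point at its centre

How it is judged:
By the outcome, as a careful person would: the job done as asked, in the order asked, and still so for the second after the job is handed in, while the arm keeps its last pose, push and grip.
It also fails if it takes over 72 s, if anything falls off the work surface, if the arm or the gripper's body presses on something with over 40 N, if the wrist force passes 120 N, or if a joint passes its speed limit or range.

## Working session

There is one attempt and no reset: what is moved stays moved. The work goes in short steps, Python scripts to look and compute and a tool call to move; the robot and the scene stay as the last step left them, time stands still between calls to the robot, and variables do not carry over. Pictures are saved under pics/ and viewed, and the job is handed in when it is done.

Besides the shell and the picture viewer there is one more tool, called after "Request:" as a command line: name --argument value ..., lists and objects as JSON in quotes. servo_tool: Moves the arm, as the interface text tells. Its arguments: {"type":"object","properties":{"steps":{"type":"array"},"newtons":{"type":"number"}},"required":["steps"]}

```bash
mkdir -p pics; ls
python3 - <<'E'
from cell import sensors,cams,ctrl
import cv2,json,numpy as np
s=sensors.get_state();print(s)
for n in("scene","top"):
    im,d=cams.grab_frame(n);np.savez(f"pics/{n}0.npz",im=im,d=d);cv2.imwrite(f"pics/{n}0.png",im[:,:,::-1]);print(n,cams.camera_info(n))
E
```

```text
pics
{'clock': 0.0, 'q': array([ 1.18011234,  0.46946776, -0.04858603,  1.53368178,  0.024115  ,
        1.14100034, -0.08232698]), 'qd': array([ 0.00042476,  0.00060817,  0.00023381,  0.00148702, -0.00043917,
        0.00030039, -0.00051189]), 'joint_efforts': array([ 3.83845361e-05, -5.10311651e+01, -4.62913653e-02, -2.37719375e+01,
        1.07995514e-02,  7.53194152e-03,  4.98565967e-06]), 'ee_pos': array([ 0.23872747, -0.63080816,  0.25524875]), 'eef_rot': array([ 3.14150290e+00,  1.96901370e-03, -1.20900973e+00]), 'ft_force': array([-0.58104061, -0.16480404, -0.40504919]), 'moment': array([0.0207901 , 0.06865312, 0.00471179]), 'finger_gap': 0.9987331600870224}
scene {'vfov': 49.975516458439174, 'cx': 323.74851127174554, 'cy': 237.57503457533863, 'R': array([[ 0.58153621,  0.81349396, -0.00657336],
       [ 0.70398739, -0.50727061, -0.49706969],
       [-0.40769766,  0.28443646, -0.86768572]]), 't': array([-0.31418792, -0.353513  ,  1.35857493])}
top {'vfov': 50.91606122267811, 'cx': 319.71029256600787, 'cy': 239.03907940905842, 'R': array([[ 0.01506758, -0.9998609 , -0.00715158],
       [-0.98173582, -0.01343707, -0.18977415],
       [ 0.18965166,  0.0098804 , -0.98180172]]), 't': array([-0.00891128,  0.57621013,  1.09873213])}
```

View pics/scene0.png

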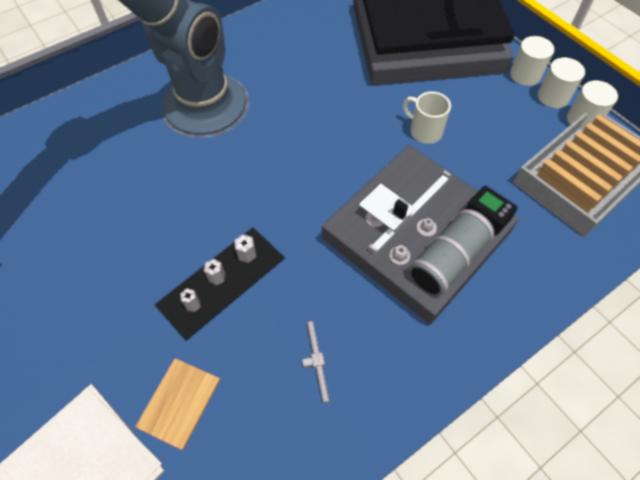

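View pics/top0.png

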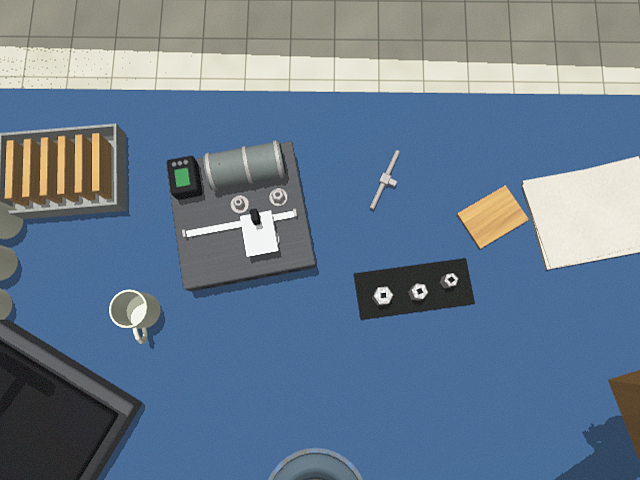

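The scene picture shows three sockets on the pad at about (190,300), (214,270) and (245,248), with the lock's white plate at (385,207) and its black grip at (400,209). In the top picture the sockets are at (383,296), (419,292) and (451,280), and the grip is at (255,216). Next I'll look closer.

```bash
cat > h.py <<'E'
import numpy as np,cv2
from cell import cams
def K(n):
    c=cams.camera_info(n);f=240/np.tan(np.radians(c['vfov'])/2);return f,c['cx'],c['cy'],np.array(c['R']),np.array(c['t'])
def ray(n,u,v):
    f,cx,cy,R,t=K(n);d=R.T@np.array([(u-cx)/f,(v-cy)/f,1]);return -R.T@t,d
def onplane(n,u,v,z):
    o,d=ray(n,u,v);return o+d*(z-o[2])/d[2]
def proj(n,X):
    f,cx,cy,R,t=K(n);p=R@np.array(X)+t;return np.array([cx+f*p[0]/p[2],cy+f*p[1]/p[2]])
def cloud(n,d):
    f,cx,cy,R,t=K(n);v,u=np.mgrid[:480,:640];P=np.stack([(u-cx)/f*d,(v-cy)/f*d,d],-1);return (P-t)@R
def tri(u1,u2):
    o1,d1=ray("top",*u1);o2,d2=ray("scene",*u2)
    A=np.stack([d1,-d2],1);s=np.linalg.lstsq(A,o2-o1,rcond=None)[0];a=o1+d1*s[0];b=o2+d2*s[1]
    return (a+b)/2,np.linalg.norm(a-b)
def crop(im,x0,y0,x1,y1,k,fn):
    cv2.imwrite(fn,cv2.resize(im[y0:y1,x0:x1,::-1],None,fx=k,fy=k,interpolation=cv2.INTER_CUBIC))
E
python3 - <<'E'
from h import *
for n,boxes in(("top",[(160,130,320,300),(350,250,480,325)]),("scene",[(320,140,520,320),(150,220,290,340)])):
    z=np.load(f"pics/{n}0.npz");im=z['im'];d=z['d'];P=cloud(n,d)
    for i,b in enumerate(boxes):
        k=4 if i==1 else 3.3
        crop(im,*b,k,f"pics/{n}0_c{i}.png")
    pts={"top":[(255,216),(383,296),(419,292),(451,280),(230,265),(240,204),(278,196)],"scene":[(400,209),(190,300),(214,270),(245,248),(360,230)]}[n]
    for p in pts: print(n,p,P[p[1],p[0]].round(4))
E
```

```text
top (255, 216) [0.6063 0.1365 0.1479]
top (383, 296) [ 0.4486 -0.1445  0.0531]
top (419, 292) [ 0.4585 -0.2249  0.055 ]
top (451, 280) [ 0.4868 -0.2981  0.0522]
top (230, 265) [0.5118 0.1997 0.0676]
top (240, 204) [0.6467 0.1792 0.0928]
top (278, 196) [0.6668 0.0945 0.0913]
scene (400, 209) [0.6168 0.1325 0.1412]
scene (190, 300) [ 0.5019 -0.2983  0.055 ]
scene (214, 270) [ 0.4709 -0.2266  0.0532]
scene (245, 248) [ 0.4679 -0.1495  0.0603]
scene (360, 230) [0.578  0.0671 0.071 ]
```

View pics/top0_c0.png

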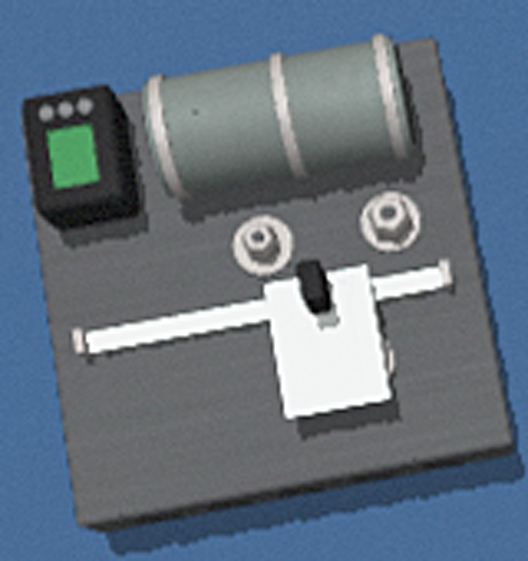

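View pics/top0_c1.png

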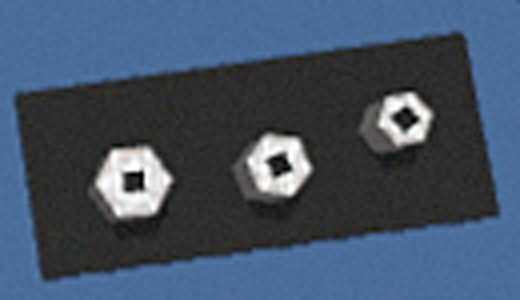

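View pics/scene0_c0.png

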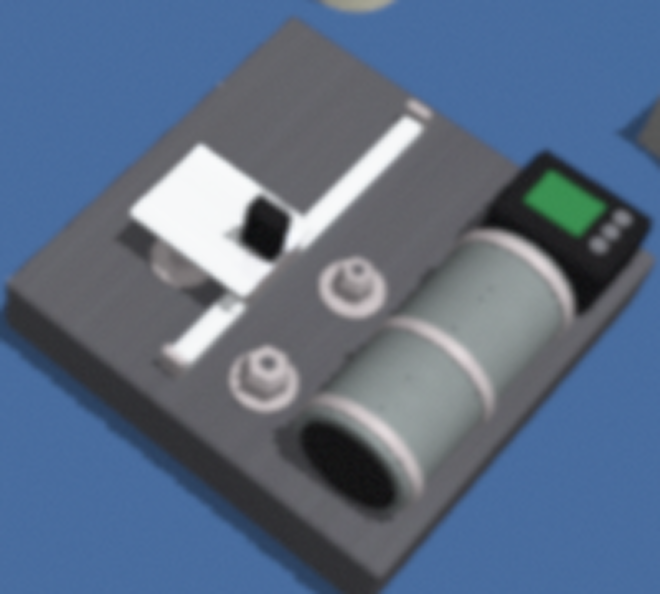

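View pics/scene0_c1.png

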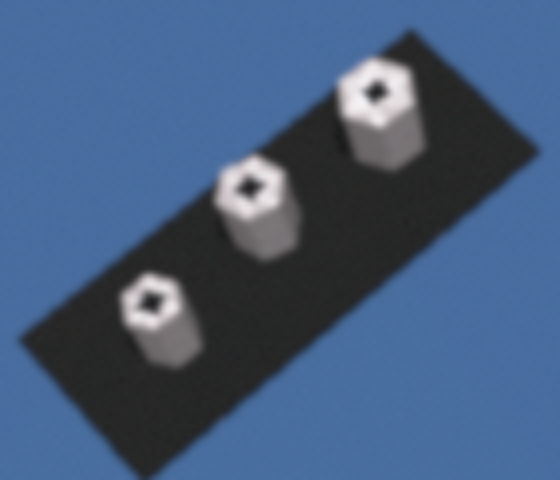

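Run:
```python
from h import *
for n in("top","scene"):
    f,cx,cy,R,t=K(n);print(n,f,"cam",-R.T@t)
    z=np.load(f"pics/{n}0.npz");im=z['im'];P=cloud(n,z['d'])
    X=P[...,0];Y=P[...,1];Z=P[...,2]
    tb=(X>.3)&(X<.45)&(Y>-.1)&(Y<.1)&(im[...,2]>100);print("table z",np.median(Z[tb]),Z[tb].std())
    def rect(m,name):
        m=cv2.morphologyEx(m.astype(np.uint8),cv2.MORPH_OPEN,np.ones((3,3)))
        nn,lab,st,_=cv2.connectedComponentsWithStats(m);k=1+np.argmax(st[1:,4]);m=lab==k
        pts=np.c_[X[m],Y[m]].astype(np.float32)*1000
        r=cv2.minAreaRect(pts);print(n,name,m.sum(),np.round(np.array(r[0]),1),np.round(r[1],1),round(r[2],2),"z",np.median(Z[m]).round(4));return m
    rg=(X>.3)&(X<.9)&(Y>-.1)&(Y<.4)
    rect((abs(Z-.07)<.008)&rg&(im.max(2)<130),"deck")
    rect((abs(Z-.106)<.008)&rg&(im.min(2)>180),"plate")
    g=rect((Z>.118)&(Z<.16)&rg&(X<.64)&(im.max(2)<90),"grip")
    print(" grip med",np.median(X[g]),np.median(Y[g]))
    rect((im.max(2)<60)&(X>.35)&(X<.6)&(Y<-.05)&(Y>-.45)&(abs(Z-.006)<.008),"pad")
    m=(X>.35)&(X<.6)&(Y<-.05)&(Y>-.45)&(Z>.046)&(im.min(2)>140)
    nn,lab,st,ce=cv2.connectedComponentsWithStats(m.astype(np.uint8))
    for k in range(1,nn):
        if st[k,4]>20:
            mm=(lab==k).astype(np.uint8)
            c=cv2.findContours(mm,0,2)[0][0];hull=cv2.convexHull(c)
            M=cv2.moments(hull);u=(M['m10']/M['m00'],M['m01']/M['m00'])
            print(n,"sock",st[k],np.round(u,2),onplane(n,*u,.056).round(4),np.median(Z[lab==k]).round(4))
```

```text
top 504.12045611355387 cam [ 0.35744403 -0.01202337  1.18802316]
table z -9.982900987464889e-05 0.43537725414992745
top deck 10167 [630.5 186. ] [299.3 300.5] 11.68 z 0.0691
top plate 1151 [577.5 133.6] [92.4 69.9] 11.62 z 0.1071
top grip 119 [608.5 138.9] [28.9 14.4] 13.35 z 0.148
 grip med 0.6061351614607413 0.13689685017888356
top pad 4418 [ 471.7 -221.8] [108.1 268.3] 8.71 z 0.0052
top sock [445 274  13  12  89] [450.71 279.5 ] [ 0.4875 -0.2965  0.056 ] 0.0556
top sock [412 284  16  15 140] [419.14 291.08] [ 0.4605 -0.2251  0.056 ] 0.0556
top sock [374 287  18  17 202] [382.71 295.17] [ 0.4502 -0.1435  0.056 ] 0.0553
scene 514.9688946119788 cam [ 0.98546817 -0.31016503  1.0010302 ]
table z -0.00011491080041460086 0.00198101144007366
scene deck 9571 [634.9 184.4] [299.2 303.9] 11.79 z 0.0697
scene plate 941 [579.7 132.2] [91.6 71.6] 12.27 z 0.1078
scene grip 157 [614.1 137.1] [23.7 15. ] 10.65 z 0.1421
 grip med 0.6162456693300996 0.13286684799619583
scene pad 4225 [ 475.4 -222.5] [107.3 265. ] 8.51 z 0.0059
scene sock [235 235  18  17 221] [243.53 242.97] [ 0.4534 -0.145   0.056 ] 0.0555
scene sock [204 259  17  16 176] [212.19 266.78] [ 0.4638 -0.2262  0.056 ] 0.0558
scene sock [181 289  14  14 127] [187.49 295.53] [ 0.491  -0.2978  0.056 ] 0.0558
```

```bash
cat >> h.py <<'E'
def hexang(n,im,uv,z,rmax=.026,thr=170,step=.0005):
    """rectify onto plane z around uv; returns centre(mm), flat-normal angle mod 60, mean size"""
    c=onplane(n,*uv,z);N=int(2*rmax/step)
    g=(np.arange(N)-N/2)*step
    XX,YY=np.meshgrid(c[0]+g,c[1]+g,indexing='ij')
    f,cx,cy,R,t=K(n);p=np.stack([XX,YY,np.full_like(XX,z)],-1)@R.T+t
    mu=(cx+f*p[...,0]/p[...,2]).astype(np.float32);mv=(cy+f*p[...,1]/p[...,2]).astype(np.float32)
    rec=cv2.remap(im.min(2),mu,mv,cv2.INTER_CUBIC)
    m=(rec>thr).astype(np.uint8)
    nn,lab,st,ce=cv2.connectedComponentsWithStats(m);k=1+np.argmax(st[1:,4])
    ct=max(cv2.findContours((lab==k).astype(np.uint8),0,1)[0],key=len)
    h=cv2.convexHull(ct);mm=np.zeros_like(m);cv2.fillPoly(mm,[h],1)
    i,j=np.nonzero(mm);q=(i-i.mean())+1j*(j-j.mean());
    A=mm.sum()*step**2
    # 6th harmonic of mask: corners direction
    phi=np.angle((q**6).sum())/6
    ctr=np.array([XX[0,0]+i.mean()*step,YY[0,0]+j.mean()*step])
    af=np.sqrt(A*2/np.sqrt(3))  # across flats
    return ctr*1000,(np.degrees(phi)+30)%60,af*1000,rec
E
python3 - <<'E'
from h import *
S={"top":[(450.7,279.5),(419.1,291.1),(382.7,295.2)],"scene":[(187.5,295.5),(212.2,266.8),(243.5,243)]}
for n in S:
    im=np.load(f"pics/{n}0.npz")['im'];out=[]
    for uv in S[n]:
        for thr in(150,180):
            c,a,s,rec=hexang(n,im,uv,.056,thr=thr);print(n,c.round(1),"flat ang",round(a,1),"AF",round(s,1))
        out.append(rec)
    cv2.imwrite(f"pics/rec_{n}.png",cv2.resize(np.hstack(out),None,fx=2.4,fy=2.4))
E
```

```text
top [ 488.1 -296.5] flat ang 11.8 AF 27.2
top [ 488.2 -296.5] flat ang 11.9 AF 26.2
top [ 461.3 -225.4] flat ang 52.5 AF 32.2
top [ 461.1 -225.4] flat ang 53.4 AF 31.1
top [ 450.5 -143.9] flat ang 4.6 AF 37.3
top [ 450.4 -144. ] flat ang 4.1 AF 36.1
scene [ 490.6 -297.5] flat ang 9.7 AF 27.2
scene [ 490.4 -297.5] flat ang 9.9 AF 24.9
scene [ 463.5 -226.1] flat ang 53.4 AF 32.5
scene [ 463.4 -225.9] flat ang 53.0 AF 29.8
scene [ 453.  -144.8] flat ang 5.4 AF 37.7
scene [ 452.9 -144.9] flat ang 5.3 AF 35.1
```

```bash
cat > plan.py <<'E'
import sys,numpy as np
from cell import sensors
from scipy.spatial.transform import Rotation as Ro
def plan(x,y,z,yawdeg):
    s=sensors.get_state();p=s['ee_pos'];R=Ro.from_euler('xyz',s['eef_rot'])
    R1=Ro.from_euler('xyz',[np.pi,0,np.radians(yawdeg)])
    rv=(R.inv()*R1).as_rotvec()
    d=np.array([x,y,z])/1000-p
    print("clk %.2f"%s['clock'],"at",(p*1000).round(1),"rpy",np.degrees(s['eef_rot']).round(2),"q",s['q'].round(2),"F",s['ft_force'].round(1),"gap",round(s['finger_gap']*85.4,1))
    print("turn first",rv.round(4),"then shift mm",(R1.inv().apply(d)*1000).round(1)," | shift in present axes",(R.inv().apply(d)*1000).round(1))
if __name__=="__main__": plan(*map(float,sys.argv[1:5]))
E
python3 plan.py 610 139.4 200 -78.3
```

```text
clk 0.10 at [ 238.7 -630.8  255.3] rpy [ 1.800e+02  1.000e-01 -6.927e+01] q [ 1.18  0.47 -0.05  1.53  0.02  1.14 -0.08] F [ 0.6 -0.7 -0.7] gap 85.8
turn first [0.0002 0.0018 0.1576] then shift mm [-679.  -519.7   55.3]  | shift in present axes [-588.9 -619.9   56.4]
```

Request:
servo_tool --steps '[[[0,0,0,0,0,0.08,85],[-27,-20,0,0,0,0.077,85],[-27,-20,0,0,0,0,85],[-27,-20,0,0,0,0,85],[-27,-20,0,0,0,0,85],[-27,-20,0,0,0,0,85],[-27,-20,0,0,0,0,85],[-27,-20,0,0,0,0,85],[-27,-20,0,0,0,0,85],[-27,-20,0,0,0,0,85]]]'

```text
clock: 0.93
ee_pos: [0.3636, -0.354, 0.2561]
eef_rot: [3.141, 0.0, -1.366]
ft_force: [0.8, -1.3, -0.2]
finger_gap: 0.993
```

Request:
servo_tool --steps '[[[-27,-21,0,0,0,0,85],[-27,-21,0,0,0,0,85],[-27,-21,0,0,0,0,85],[-27,-21,0,0,0,0,85],[-27,-21,0,0,0,0,85],[-27,-21,0,0,0,0,85],[-27,-21,0,0,0,0,85],[-27,-21,0,0,0,0,85],[-27,-21,0,0,0,0,85],[-27,-21,0,0,0,0,85]]]'

```text
clock: 1.77
ee_pos: [0.5143, -0.0472, 0.2561]
eef_rot: [3.141, -0.0, -1.366]
ft_force: [0.9, -0.3, 0.8]
finger_gap: 0.995
```

```bash
python3 plan.py 610 139.4 200 -78.3
```

```text
clk 1.77 at [514.3 -47.2 256.1] rpy [ 1.7998e+02 -1.0000e-02 -7.8270e+01] q [ 0.33  0.24 -0.38  1.89  0.1   1.04 -1.45] F [ 0.9 -0.3  0.8] gap 85.0
turn first [ 0.0004 -0.0001  0.0005] then shift mm [-163.3 -131.6   56.1]  | shift in present axes [-163.3 -131.7   56. ]
```

Request:
servo_tool --steps '[[[-27,-22,5,0,0,0,85],[-27,-22,10,0,0,0,85],[-27,-22,10,0,0,0,85],[-27,-22,10,0,0,0,85],[-27,-22,10,0,0,0,85],[-27,-20,10,0,0,0,85],[0,0,0,0,0,0,85]]]'

```text
clock: 2.35
ee_pos: [0.6081, 0.1444, 0.1988]
eef_rot: [3.14, 0.006, -1.357]
ft_force: [-0.8, 1.8, -0.3]
finger_gap: 0.995
```

```bash
python3 plan.py 610 139.4 142 -78.3;  python3 - <<'E'
from h import *
from cell import sensors
p=sensors.get_state()['ee_pos']
for n in("scene","top"):
    im,d=cams.grab_frame(n);np.savez(f"pics/{n}1.npz",im=im,d=d)
    im=im.copy()
    u=proj(n,p);print(n,u)
    u=u.astype(int);crop(im,u[0]-70,u[1]-80,u[0]+70,u[1]+70,4,f"pics/{n}1.png")
E
```

```text
clk 2.35 at [608.1 144.4 198.8] rpy [179.91   0.32 -77.75] q [ 0.    0.48 -0.42  1.7   0.21  1.01 -1.84] F [-0.8  1.8 -0.3] gap 85.0
turn first [0.0016 0.0056 0.0097] then shift mm [ 5.3 -0.8 56.8]  | shift in present axes [ 5.6 -0.9 56.8]
scene [405.59442098 186.31856567]
top [247.79128434 209.15771508]
```

View pics/top1.png

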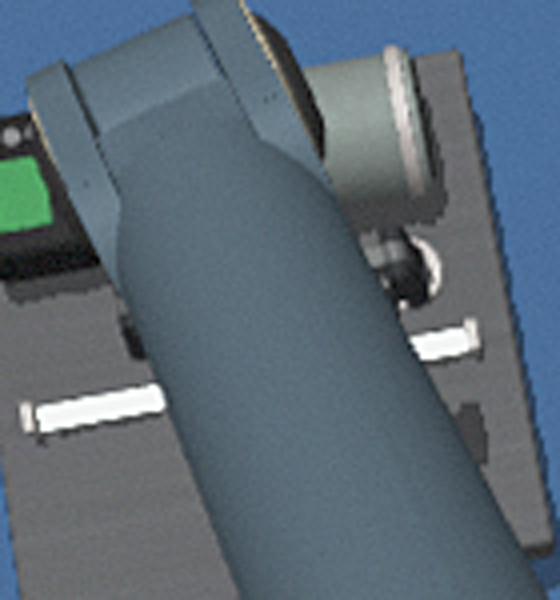

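View pics/scene1.png

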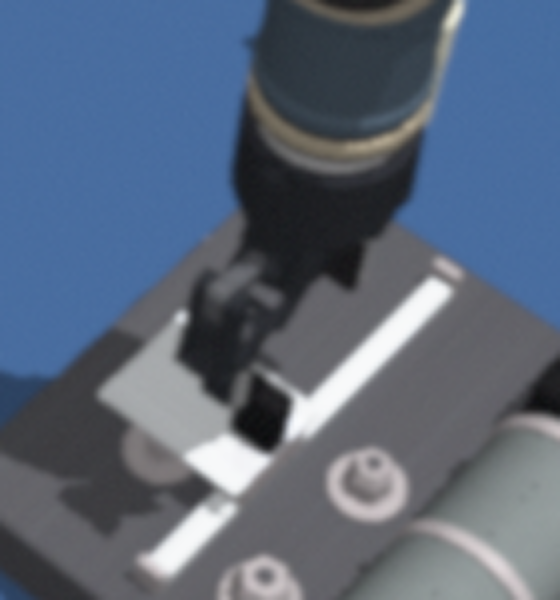

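The arm hides the grip in the top view. In the scene view the open jaws straddle it at about (405,205). Next I go down, close, and slide.

Request:
servo_tool --steps '[[[5,0,5,0,0.005,0.009,85],[0,0,15,0,0,0,85],[0,0,15,0,0,0,85],[0,0,12,0,0,0,85],[0,0,7,0,0,0,85],[0,0,0,0,0,0,85]]]'

```text
clock: 2.95
ee_pos: [0.6085, 0.1295, 0.1456]
eef_rot: [3.138, -0.006, -1.377]
ft_force: [-0.0, 0.2, -0.4]
finger_gap: 0.998
```

```bash
python3 plan.py 610 139.4 142 -78.3
```

```text
clk 2.95 at [608.5 129.5 145.6] rpy [179.82  -0.34 -78.88] q [ 0.    0.53 -0.39  1.75  0.25  0.91 -1.87] F [-0.   0.2 -0.4] gap 85.2
turn first [ 0.0032 -0.0059 -0.0101] then shift mm [-9.4 -3.5  3.6]  | shift in present axes [-9.5 -3.4  3.6]
```

Request:
servo_tool --steps '[[[0,0,0,0,0,0,85],[0,0,0,0,0,0,85],[0,0,0,0,0,0,85]]]'

```text
clock: 3.2
ee_pos: [0.6101, 0.1313, 0.1483]
eef_rot: [-3.14, -0.005, -1.375]
ft_force: [0.6, -0.3, 0.9]
finger_gap: 0.991
```

```bash
python3 plan.py 610 139.4 142 -78.3
```

```text
clk 3.20 at [610.1 131.3 148.3] rpy [-179.89   -0.29  -78.79] q [ 0.    0.53 -0.39  1.75  0.25  0.91 -1.87] F [ 0.6 -0.3  0.9] gap 84.7
turn first [-0.0018 -0.005  -0.0085] then shift mm [-7.9 -1.6  6.3]  | shift in present axes [-8.  -1.5  6.3]
```

Request:
servo_tool --steps '[[[-8,-1,4,0,-0.005,-0.009,85],[0,0,0,0,0,0,85],[0,0,0,0,0,0,85]]]'

```text
clock: 3.45
ee_pos: [0.6087, 0.1402, 0.1432]
eef_rot: [3.142, 0.0, -1.365]
ft_force: [-1.1, 1.1, 0.2]
finger_gap: 0.994
```

```bash
python3 plan.py 610 139.4 142 -78.3
```

```text
clk 3.45 at [608.7 140.2 143.2] rpy [ 1.800e+02  3.000e-02 -7.818e+01] q [-0.01  0.53 -0.39  1.75  0.25  0.91 -1.87] F [-1.1  1.1  0.2] gap 84.9
turn first [0.0001 0.0005 0.002 ] then shift mm [ 1.  -1.1  1.2]  | shift in present axes [ 1.  -1.1  1.2]
```

Now I close on the grip.

Request:
servo_tool --steps '[[[0,-1,1,0,0,0,50],[0,0,0,0,0,0,20],[0,0,0,0,0,0,5],[0,0,0,0,0,0,5],[0,0,0,0,0,0,5],[0,0,0,0,0,0,5],[0,0,0,0,0,0,5]]]' --newtons 30

```text
clock: 4.03
ee_pos: [0.61, 0.1392, 0.1424]
eef_rot: [-3.142, -0.0, -1.366]
ft_force: [0.7, -0.7, 0.6]
finger_gap: 0.182
```

Request:
servo_tool --steps '[[[-8,0,0,0,0,0,5],[-12,0,0,0,0,0,5],[-12,0,0,0,0,0,5],[-12,0,0,0,0,0,5],[-12,0,0,0,0,0,5],[-12,0,0,0,0,0,5],[-10,0,0,0,0,0,5],[-6,0,0,0,0,0,5],[0,0,0,0,0,0,5]]]'

```text
clock: 4.78
ee_pos: [0.5923, 0.225, 0.1424]
eef_rot: [-3.14, 0.003, -1.364]
ft_force: [1.5, 2.1, 0.6]
finger_gap: 0.182
```

Request:
servo_tool --steps '[[[-3,0,0,0,0,0,5],[-3,0,0,0,0,0,5],[0,0,0,0,0,0,5]]]'

```text
clock: 5.03
ee_pos: [0.592, 0.2265, 0.1424]
eef_rot: [-3.142, -0.002, -1.367]
ft_force: [1.2, -3.4, 3.3]
finger_gap: 0.18
```

```bash
python3 plan.py 591.7 227.7 142 -78.3
```

```text
clk 5.03 at [592.  226.5 142.4] rpy [-1.800e+02 -9.000e-02 -7.831e+01] q [-0.15  0.55 -0.4   1.73  0.26  0.92 -2.02] F [ 1.2 -3.4  3.3] gap 15.3
turn first [-0.     -0.0016 -0.0002] then shift mm [-1.3  0.   0.4]  | shift in present axes [-1.3  0.   0.4]
```

Request:
servo_tool --steps '[[[-3,0,0,0,0,0,5],[0,0,0,0,0,0,5],[0,0,0,0,0,0,5]]]'

```text
clock: 5.28
ee_pos: [0.5919, 0.2266, 0.1424]
eef_rot: [3.141, -0.005, -1.369]
ft_force: [0.8, -8.6, 6.1]
finger_gap: 0.184
```

Request:
servo_tool --steps '[[[-3,0,0,0,0,0,5],[0,0,0,0,0,0,5],[0,0,0,0,0,0,5]]]'

```text
clock: 5.53
ee_pos: [0.592, 0.2266, 0.1424]
eef_rot: [3.14, -0.009, -1.371]
ft_force: [0.5, -13.7, 8.1]
finger_gap: 0.179
```

Request:
servo_tool --steps '[[[4,0,0,0,0,0,5],[3,0,0,0,0,0,5],[0,0,0,0,0,0,5],[0,0,0,0,0,0,45],[0,0,0,0,0,0,45],[0,0,0,0,0,0,45],[0,0,-10,0,0,0,45],[0,0,-20,0,0,0,45],[0,0,-20,0,0,0,60],[0,0,-10,0,0,0,60]]]'

```text
clock: 6.37
ee_pos: [0.5926, 0.2277, 0.2052]
eef_rot: [-3.138, 0.001, -1.365]
ft_force: [-0.2, -0.3, 0.2]
finger_gap: 0.701
```

```bash
python3 plan.py 462.3 -225.7 142 -78.3;  python3 - <<'E'
from h import *
n="scene"
im,d=cams.grab_frame(n);np.savez(f"pics/{n}2.npz",im=im,d=d)
crop(im,300,120,540,320,3.3,f"pics/{n}2.png")
E
```

```text
clk 6.37 at [592.6 227.7 205.2] rpy [-1.7979e+02  6.0000e-02 -7.8230e+01] q [-0.13  0.48 -0.42  1.67  0.22  1.03 -1.99] F [-0.2 -0.3  0.2] gap 59.8
turn first [-0.0037  0.0011  0.0012] then shift mm [417.6 219.5  63.2]  | shift in present axes [417.4 220.2  62. ]
```

View pics/scene2.png

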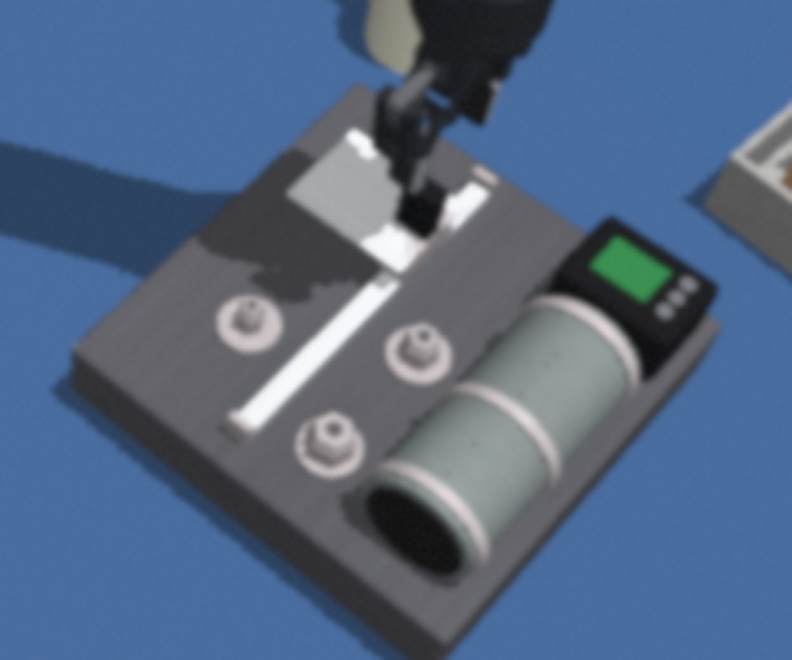

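The scene view shows the plate moved to its end stop and the adjuster nut bare at about (376,215). It looks the smallest of the three. I move to the small socket and measure the nuts on the way.

Request:
servo_tool --steps '[[[0,0,0,0,0,-0.102,60],[0,0,0,0,0,-0.102,60],[0,0,0,0,0,-0.102,60],[0,0,0,0,0,-0.102,60],[0,0,0,0,0,-0.102,60],[0,0,0,0,0,0,60]]]'

```text
clock: 6.92
ee_pos: [0.5914, 0.2265, 0.2016]
eef_rot: [3.141, 0.001, -0.854]
ft_force: [-0.2, -0.0, 0.2]
finger_gap: 0.708
```

```bash
python3 plan.py 489.3 -297 140 -49
```

```text
clk 6.92 at [591.4 226.5 201.6] rpy [ 1.7995e+02  5.0000e-02 -4.8950e+01] q [-0.05  0.51 -0.53  1.67  0.29  1.04 -1.53] F [-0.2 -0.   0.2] gap 60.5
turn first [0.0009 0.0008 0.001 ] then shift mm [328.1 420.5  61.6]  | shift in present axes [327.7 420.8  61.7]
```

Request:
servo_tool --steps '[[[15,20,0,0,0,0,60],[22,28,0,0,0,0,60],[22,28,0,0,0,0,60],[22,28,0,0,0,0,60],[22,28,0,0,0,0,60],[22,28,0,0,0,0,60],[22,28,0,0,0,0,60],[22,28,0,0,0,0,60],[22,28,0,0,0,0,60],[22,28,5,0,0,0,60]]]'

```text
clock: 7.75
ee_pos: [0.5258, -0.1142, 0.1979]
eef_rot: [-3.141, -0.002, -0.859]
ft_force: [0.4, 0.5, 0.3]
finger_gap: 0.702
```

Request:
servo_tool --steps '[[[22,28,10,0,0,0,60],[22,28,10,0,0,0,60],[22,28,10,0,0,0,60],[22,28,10,0,0,0,60],[15,20,10,0,0,0,60],[12,16,5,0,0,0,60],[0,0,0,0,0,0,60],[0,0,0,0,0,0,60]]]'

```text
clock: 8.42
ee_pos: [0.4888, -0.2973, 0.1416]
eef_rot: [3.141, 0.001, -0.861]
ft_force: [0.3, 1.1, 0.3]
finger_gap: 0.699
```

```bash
python3 plan.py 489.3 -297 140 -49
python3 - <<'E'
from h import *
from cell import sensors
p=sensors.get_state()['ee_pos']
for n in("scene","top"):
    im,d=cams.grab_frame(n);np.savez(f"pics/{n}3.npz",im=im,d=d)
    u=proj(n,p);print(n,u)
    u=u.astype(int);crop(im,max(u[0]-70,0),u[1]-70,u[0]+70,u[1]+80,4,f"pics/{n}3.png")
    if n=="top": b=(205,180,320,265)
    else: b=(330,180,450,290)
    crop(im,*b,5,f"pics/{n}3n.png")
E
```

```text
clk 8.42 at [ 488.8 -297.3  141.6] rpy [ 1.7998e+02  7.0000e-02 -4.9310e+01] q [ 0.78  0.46 -0.4   1.88  0.24  0.85 -0.6 ] F [0.3 1.1 0.3] gap 59.7
turn first [ 0.0003  0.0012 -0.0054] then shift mm [ 0.1 -0.5  1.6]  | shift in present axes [ 0.1 -0.5  1.6]
scene [176.23678186 275.99750662]
top [461.24825802 274.31057165]
```

View pics/top3.png

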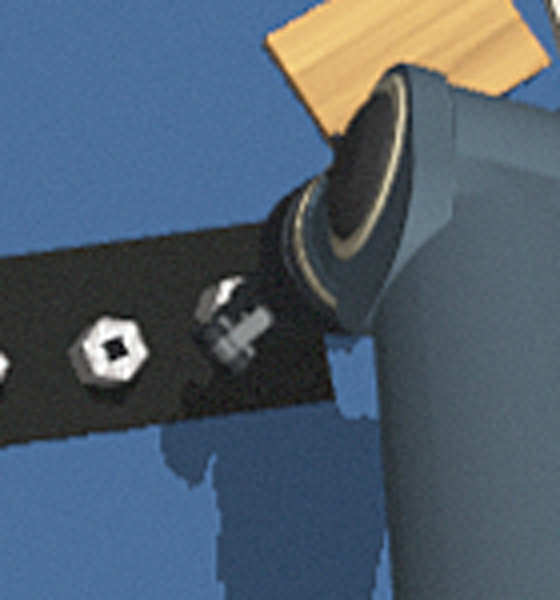

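View pics/scene3.png

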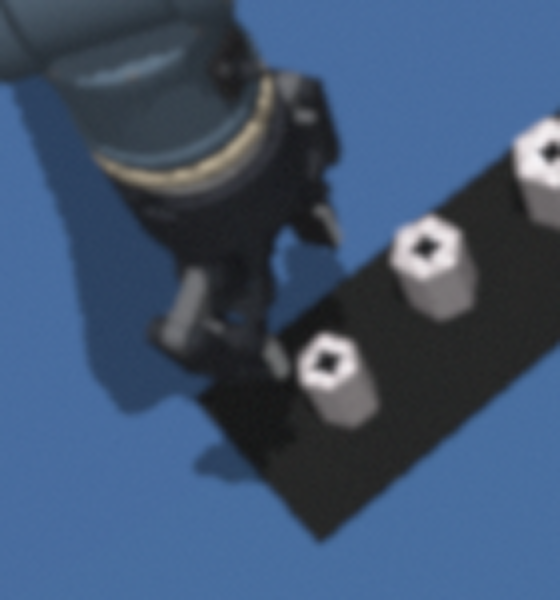

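View pics/top3n.png

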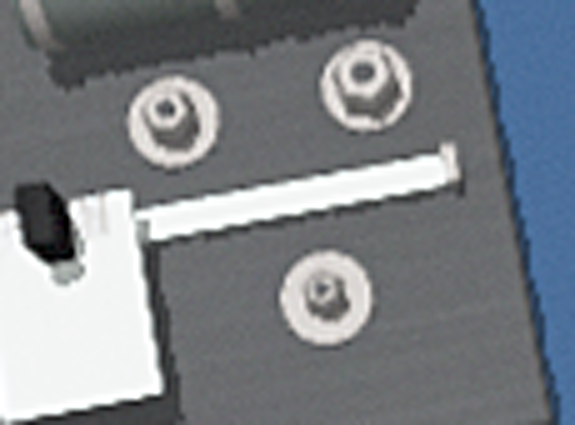

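View pics/scene3n.png

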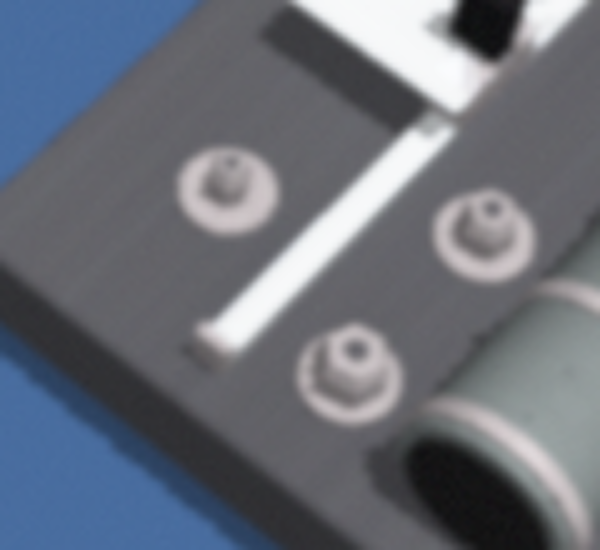

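Both views show the adjuster nut, at top (270,239) and scene (376,218), as clearly the smallest, so I try the small socket first. The jaws are centred over it.

Request:
servo_tool --steps '[[[0,0,10,0,0,-0.005,60],[0,0,20,0,0,0,60],[0,0,20,0,0,0,60],[0,0,20,0,0,0,60],[0,0,15,0,0,0,60],[0,0,10,0,0,0,60],[0,0,0,0,0,0,60],[0,0,0,0,0,0,60]]]'

```text
clock: 9.18
ee_pos: [0.4899, -0.2956, 0.0471]
eef_rot: [-3.141, 0.001, -0.85]
ft_force: [0.6, 0.1, 0.7]
finger_gap: 0.697
```

```bash
python3 plan.py 489.3 -297 46 -49
python3 - <<'E'
from h import *
S={"top":(270.2,239.4),"scene":(375.6,218)}
for n in S:
    z=np.load(f"pics/{n}3.npz");im=z['im'];P=cloud(n,z['d'])
    print(n,onplane(n,*S[n],.073).round(4))
    m=((im.min(2)>135)&(abs(P[...,2]-.073)<.006)).astype(np.uint8)
    x,y=map(int,S[n]);w=np.zeros_like(m);w[y-14:y+15,x-14:x+15]=1;m*=w
    m=cv2.morphologyEx(m,cv2.MORPH_CLOSE,np.ones((3,3)))
    c=max(cv2.findContours(m,0,1)[0],key=cv2.contourArea);e=cv2.fitEllipse(cv2.convexHull(c));print(e,onplane(n,*e[0],.073).round(4))
E
```

```text
clk 9.18 at [ 489.9 -295.6   47.1] rpy [-1.7999e+02  3.0000e-02 -4.8690e+01] q [ 0.74  0.59 -0.35  1.93  0.32  0.67 -0.66] F [0.6 0.1 0.7] gap 59.5
turn first [-0.0002  0.0005  0.0055] then shift mm [0.7 1.4 1.1]  | shift in present axes [0.6 1.4 1.1]
top [0.5705 0.1108 0.073 ]
((269.9087829589844, 239.0246124267578), (18.16243553161621, 18.708724975585938), 13.294843673706055) [0.5713 0.1115 0.073 ]
scene [0.5748 0.1111 0.073 ]
((375.1758117675781, 217.68243408203125), (17.056272506713867, 20.18362045288086), 99.46166229248047) [0.5736 0.1109 0.073 ]
```

Request:
servo_tool --steps '[[[0,1,1,0,0,0,40],[0,0,0,0,0,0,30],[0,0,0,0,0,0,15],[0,0,0,0,0,0,15],[0,0,0,0,0,0,15],[0,0,0,0,0,0,15],[0,0,0,0,0,0,15]]]' --newtons 60

```text
clock: 9.77
ee_pos: [0.4895, -0.2975, 0.0474]
eef_rot: [-3.141, -0.002, -0.851]
ft_force: [-0.8, 0.8, 6.1]
finger_gap: 0.303
```

```bash
python3 plan.py 489.3 -297 46 -49
```

```text
clk 9.77 at [ 489.5 -297.5   47.4] rpy [-1.7998e+02 -1.0000e-01 -4.8770e+01] q [ 0.74  0.59 -0.35  1.93  0.32  0.67 -0.66] F [-0.8  0.8  6.1] gap 25.9
turn first [-0.0004 -0.0018  0.004 ] then shift mm [-0.5 -0.2  1.4]  | shift in present axes [-0.5 -0.2  1.4]
```

Request:
servo_tool --steps '[[[0,0,-8,0,0,0,15],[0,0,-18,0,0,0,15],[0,0,-25,0,0,0,15],[0,0,-25,0,0,0,15],[0,0,-25,0,0,0,15],[0,0,-20,0,0,0,15],[0,0,-10,0,0,0,15],[0,0,0,0,0,0,15]]]'

```text
clock: 10.43
ee_pos: [0.4899, -0.2976, 0.1797]
eef_rot: [-3.14, -0.004, -0.851]
ft_force: [0.3, -0.7, -1.9]
finger_gap: 0.301
```

```bash
python3 plan.py 572.4 110.7 170 -48.5
```

```text
clk 10.43 at [ 489.9 -297.6  179.7] rpy [-179.92   -0.25  -48.77] q [ 0.8   0.42 -0.42  1.85  0.21  0.92 -0.57] F [ 0.3 -0.7 -1.9] gap 25.7
turn first [-0.0013 -0.0044 -0.0047] then shift mm [-251.2 -332.3    9.7]  | shift in present axes [-252.7 -331.1    9. ]
```

Request:
servo_tool --steps '[[[-10,-14,0,0,0,-0.004,15],[-22,-29,0,0,0,0,15],[-22,-29,0,0,0,0,15],[-22,-29,0,0,0,0,15],[-22,-29,0,0,0,0,15],[-22,-29,0,0,0,0,15],[-22,-29,0,0,0,0,15],[-22,-29,0,0,0,0,15],[-22,-29,0,0,0,0,15],[-22,-29,0,0,0,0,15]]]'

```text
clock: 11.27
ee_pos: [0.5562, 0.0423, 0.1755]
eef_rot: [3.139, 0.002, -0.847]
ft_force: [0.4, -0.7, -0.8]
finger_gap: 0.302
```

Request:
servo_tool --steps '[[[-22,-29,0,0,0,0,15],[-15,-20,0,0,0,0,15],[-6,-8,5,0,0,0,15],[0,0,5,0,0,0,15],[0,0,0,0,0,0,15],[0,0,0,0,0,0,15],[0,0,0,0,0,0,15]]]'

```text
clock: 11.85
ee_pos: [0.5713, 0.108, 0.1666]
eef_rot: [3.14, -0.0, -0.85]
ft_force: [-0.1, -0.2, -1.9]
finger_gap: 0.299
```

```bash
python3 plan.py 572.4 110.7 170 -48.5
python3 - <<'E'
from h import *
from cell import sensors
p=sensors.get_state()['ee_pos']
for n in("scene","top"):
    im,d=cams.grab_frame(n);np.savez(f"pics/{n}4.npz",im=im,d=d)
    u=proj(n,p);print(n,u)
    u=u.astype(int);crop(im,max(u[0]-60,0),u[1]-50,u[0]+60,u[1]+70,5,f"pics/{n}4.png")
E
```

```text
clk 11.85 at [571.3 108.  166.6] rpy [ 1.7988e+02 -3.0000e-02 -4.8730e+01] q [ 0.13  0.46 -0.52  1.83  0.28  0.92 -1.36] F [-0.1 -0.2 -1.9] gap 25.5
turn first [ 0.0021 -0.0004 -0.004 ] then shift mm [-1.2 -2.6 -3.4]  | shift in present axes [-1.2 -2.6 -3.4]
scene [377.09588125 192.29485429]
top [266.85242541 230.50348781]
```

View pics/scene4.png

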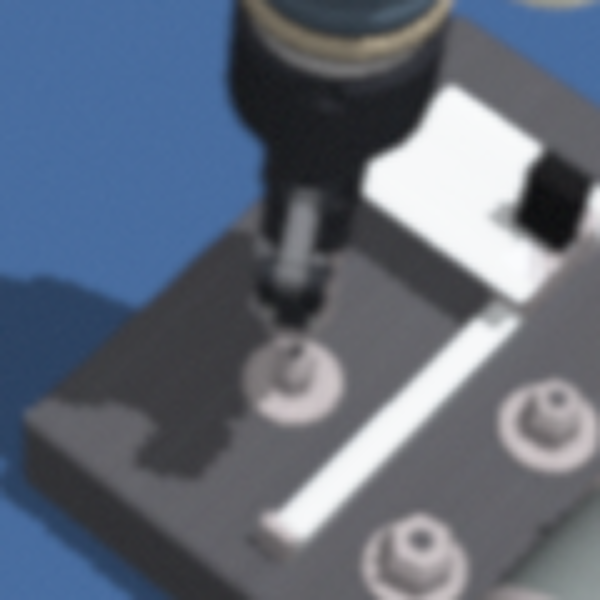

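View pics/top4.png

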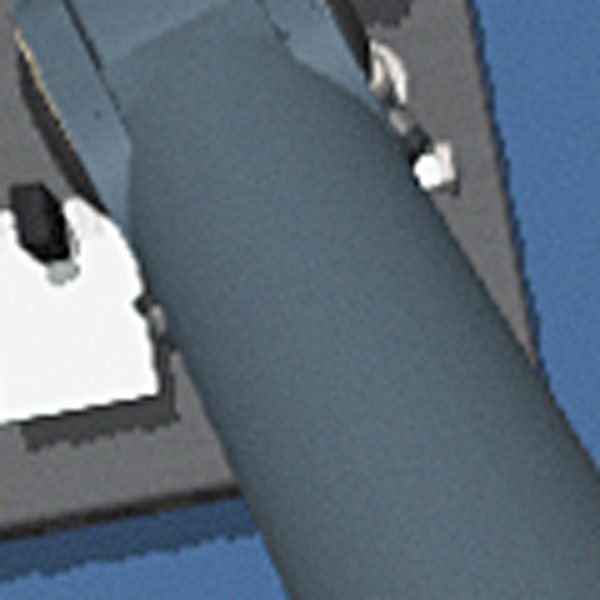

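Run:
```python
from h import *
n="scene"
z=np.load("pics/scene4.npz");im=z['im'];P=cloud(n,z['d'])
for Z in(.1666,.142,.125,.095,.073): print(Z,proj(n,[.5713,.108,Z]).round(1))
for v in range(184,222,2): print(v,[tuple((P[v,u]*1000).round(0).astype(int)) for u in (370,375,380)],im[v,375])
```

```text
0.1666 [377.1 192.3]
0.142 [376.1 199.3]
0.125 [375.4 204. ]
0.095 [374.2 212. ]
0.073 [373.4 217.6]
184 [(np.int64(575), np.int64(83), np.int64(219)), (np.int64(596), np.int64(75), np.int64(249)), (np.int64(602), np.int64(81), np.int64(251))] [104 105 110]
186 [(np.int64(576), np.int64(82), np.int64(214)), (np.int64(599), np.int64(73), np.int64(247)), (np.int64(603), np.int64(81), np.int64(246))] [114 115 120]
188 [(np.int64(578), np.int64(81), np.int64(211)), (np.int64(602), np.int64(70), np.int64(247)), (np.int64(591), np.int64(94), np.int64(215))] [122 123 128]
190 [(np.int64(561), np.int64(98), np.int64(171)), (np.int64(604), np.int64(69), np.int64(245)), (np.int64(591), np.int64(95), np.int64(208))] [128 130 134]
192 [(np.int64(596), np.int64(65), np.int64(232)), (np.int64(606), np.int64(68), np.int64(242)), (np.int64(579), np.int64(108), np.int64(177))] [130 133 137]
194 [(np.int64(603), np.int64(59), np.int64(240)), (np.int64(609), np.int64(65), np.int64(241)), (np.int64(609), np.int64(77), np.int64(231))] [121 123 127]
196 [(np.int64(606), np.int64(57), np.int64(239)), (np.i
[... 1266 characters left out ...]
, np.int64(94)), (np.int64(567), np.int64(129), np.int64(71))] [94 91 94]
214 [(np.int64(560), np.int64(108), np.int64(72)), (np.int64(575), np.int64(107), np.int64(93)), (np.int64(572), np.int64(125), np.int64(73))] [129 124 127]
216 [(np.int64(564), np.int64(105), np.int64(72)), (np.int64(578), np.int64(105), np.int64(90)), (np.int64(575), np.int64(123), np.int64(69))] [145 139 141]
218 [(np.int64(567), np.int64(102), np.int64(72)), (np.int64(580), np.int64(104), np.int64(86)), (np.int64(580), np.int64(119), np.int64(72))] [130 125 127]
220 [(np.int64(573), np.int64(97), np.int64(75)), (np.int64(580), np.int64(105), np.int64(79)), (np.int64(584), np.int64(115), np.int64(74))] [131 126 128]
```

The finger hides the socket in the scene view, but the opening of 25.5 mm and the projected positions agree with it being held. I centre over the nut and lower.

Request:
servo_tool --steps '[[[-1,-2.5,0,0,0,-0.004,15],[0,0,8,0,0,0,15],[0,0,10,0,0,0,15],[0,0,5,0,0,0,15],[0,0,3,0,0,0,15],[0,0,0,0,0,0,15],[0,0,0,0,0,0,15]]]'

```text
clock: 12.53
ee_pos: [0.5725, 0.1133, 0.1409]
eef_rot: [3.141, 0.0, -0.843]
ft_force: [0.2, 1.0, -0.6]
finger_gap: 0.304
```

Request:
servo_tool --steps '[[[0,0,3,0,0,0,15],[0,0,3,0,0,0,15],[0,0,2,0,0,0,15],[0,0,0,0,0,0,15]]]'

```text
clock: 12.87
ee_pos: [0.5726, 0.113, 0.1329]
eef_rot: [3.141, -0.0, -0.843]
ft_force: [0.3, 0.2, -0.7]
finger_gap: 0.3
```

```bash
python3 plan.py 572.4 110.7 114.4 -48.5
```

```text
clk 12.87 at [572.6 113.  132.9] rpy [ 1.7997e+02 -1.0000e-02 -4.8310e+01] q [ 0.11  0.51 -0.5   1.85  0.31  0.86 -1.39] F [ 0.3  0.2 -0.7] gap 25.6
turn first [ 0.0005 -0.0001  0.0034] then shift mm [ 1.6  1.7 18.5]  | shift in present axes [ 1.6  1.7 18.5]
```

Request:
servo_tool --steps '[[[0.8,0.8,2,0,0,0,15],[0,0,3,0,0,0,15],[0,0,2,0,0,0,15],[0,0,0,0,0,0,15]]]'

```text
clock: 13.2
ee_pos: [0.5731, 0.1109, 0.1258]
eef_rot: [3.141, -0.001, -0.844]
ft_force: [1.5, -2.6, -1.9]
finger_gap: 0.305
```

Request:
servo_tool --steps '[[[0,0,2,0,0,0,15],[0,0,2,0,0,0,15],[0,0,2,0,0,0,15],[0,0,0,0,0,0,15]]]'

```text
clock: 13.53
ee_pos: [0.5732, 0.1109, 0.1201]
eef_rot: [3.141, -0.002, -0.844]
ft_force: [1.8, -5.3, 0.3]
finger_gap: 0.301
```

Request:
servo_tool --steps '[[[1.3,1.1,2,0,0,0,15],[0,0,2,0,0,0,15],[0,0,1,0,0,0,15],[0,0,0,0,0,0,15]]]'

```text
clock: 13.87
ee_pos: [0.5731, 0.1106, 0.1151]
eef_rot: [-3.141, -0.0, -0.843]
ft_force: [3.9, -1.4, -0.6]
finger_gap: 0.301
```

Request:
servo_tool --steps '[[[0,0,2,0,0,0,15],[0,0,2,0,0,0,15],[0,0,0,0,0,0,15],[0,0,0,0,0,0,15]]]'

```text
clock: 14.2
ee_pos: [0.5732, 0.1106, 0.1143]
eef_rot: [-3.141, -0.002, -0.843]
ft_force: [-3.4, -4.4, 19.6]
finger_gap: 0.297
```

```bash
python3 plan.py 572.4 110.7 114.4 -48.5
```

```text
clk 14.20 at [573.2 110.6 114.3] rpy [-1.7997e+02 -1.1000e-01 -4.8310e+01] q [ 0.1   0.53 -0.49  1.87  0.33  0.82 -1.4 ] F [-3.4 -4.4 19.6] gap 25.4
turn first [-0.0005 -0.0019  0.0033] then shift mm [-0.6  0.6 -0.1]  | shift in present axes [-0.6  0.6 -0.1]
```

Request:
servo_tool --steps '[[[0,0,0,0,0,0,15],[0,0,0,0,0,0,15],[0,0,0,0,0,0,15],[0,0,0,0,0,0,15],[0,0,0,0,0,0,15],[0,0,0,0,0,0,15]]]'

```text
clock: 14.7
ee_pos: [0.5732, 0.1107, 0.1143]
eef_rot: [-3.141, -0.002, -0.843]
ft_force: [-3.5, -5.5, 19.7]
finger_gap: 0.295
```

Run:
```python
from h import *
for n in("scene","top"):
    im,d=cams.grab_frame(n);np.savez(f"pics/{n}5.npz",im=im,d=d);cv2.imwrite(f"pics/{n}5.png",im[...,::-1])
    if n=="scene": crop(im,320,140,440,250,5,"pics/scene5c.png")
    P=cloud(n,d);X,Y,Z=P[...,0],P[...,1],P[...,2]
    m=(abs(Z-.107)<.008)&(X>.4)&(X<.64)&(Y>.1)&(Y<.4)&(im.min(2)>150)
    nn,lab,st,_=cv2.connectedComponentsWithStats(m.astype(np.uint8));m=lab==1+np.argmax(st[1:,4])
    r=cv2.minAreaRect(np.c_[X[m],Y[m]].astype(np.float32)*1000);print(n,"plate",r)
```

```text
scene plate ((566.6275634765625, 222.34506225585938), (65.43202209472656, 99.51670837402344), 37.62458038330078)
top plate ((558.6766357421875, 221.8396759033203), (91.74629211425781, 70.26818084716797), 12.152617454528809)
```

View pics/scene5c.png

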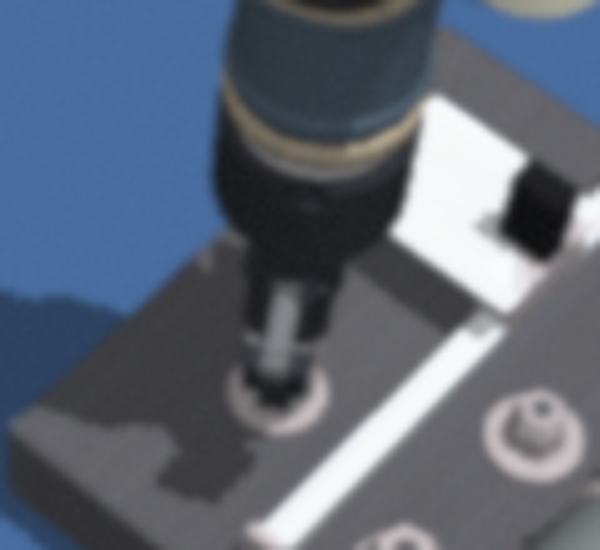

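View pics/top5.png

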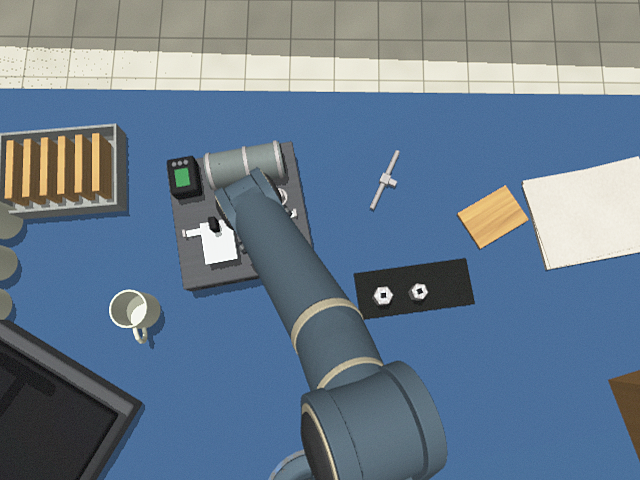

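The scene view shows the finger tips low over the washer at about (375,217). The top view shows the plate at the stop, the two unused sockets still upright on the pad, and the mug, plaque and drive bar unmoved. I hand in.

Run:
```python
from cell import ctrl,sensors
print(ctrl.close_job());s=sensors.get_state();print(s['clock'],s['ee_pos'],s['ft_force'],s['finger_gap'])
```

```text
the job is handed in; nothing more can be done
None
the job is handed in; nothing more can be done
```

I slid the transport lock by its grip to its end stop. I then pushed the small socket fully home on the adjuster nut and handed the job in while still gripping it.

- **Lock:** the cover plate moved 90.2 mm in the top view. The grip stopped dead at about 14 N of push. I eased the push off before letting go.
- **Which socket:** the bare nut was visibly the smallest of the three, so I tried the small socket first. It went straight down over the nut, so no other socket had to be tried. The medium and large sockets stayed upright on the pad.
- **Fit:** the tool stopped at 114.3 mm, against the 114.4 mm I expected with the socket on the washer. A socket too small for the nut would have stayed about 17 mm higher. The opening reads 25.2 mm, which with the gripper's roughly 0.5 mm low reading matches the 26.5 mm socket. The socket is pushed down with about 20 N and gripped with 60 N, upright to within 0.2°.
- **Other objects:** in the last top picture the mug, plaque and drive bar look unmoved.

**Limits and disagreements:**
- The fingers hid the socket in the last scene picture, so the seating rests on height, force and opening, not on sight.
- The last scene-camera plate fit was partly covered by the arm and disagreed with the top view, so I did not use it.
- The two cameras differed by 2–4 mm on measured points, so I averaged them.
- A sideways force of about 6 N remained on the seated socket.

The last reading before handing in was at 14.7 s.

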